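# Tip the calibration block out of its fitted case

### The arm

A 7-joint arm with a two-finger parallel gripper is mounted at the origin on a cart in front of the work surface, level with it; the furniture and walls round the work are solid. World frame = base frame: x ahead of the robot, y to its left, z up, the work surface at z = 0. Lengths are in m, angles in rad, forces in N, time in s.
With the tool pointing down it reaches from about 0.4 to 0.9 m from the base axis. Payload 5.5 kg.
Tool frame: the origin (TCP) lies at the very end of the fingers, on their centre line; the grasp point (between the pads) lies r.grip_point_offset behind it (r.grip_point_offset is the distance from the TCP to the grasp point, in m); z points along the fingers, y is the line along which they close (so a half turn about z gives the same grasp; the last joint's range is limited). The gripper opens to 92 mm and grips with 3 to 60 N. Pads are 19 mm wide; open, the fingers measure 130 mm over their backs; the gripper's body (75 mm by 190 mm) begins 47 mm behind the grasp point.
Start: joints at [0.263, 0.501, -0.427, 1.55, 0.221, 1.138, -0.21], TCP at [0.65, 0, 0.227] pointing down, gripper open.
Joint ranges: [-2.88, 2.88], [-0.31, 2.03], [-1.54, 1.56], [0.2, 2.42], [-1.41, 4.55], [0.19, 2.02], [-2.57, 2.57]. Speed limits (rad/s): [2.57, 2.57, 3.14, 3.14, 3.14, 3.14, 3.14].

### API

Orientations are given as [roll, pitch, yaw] about the fixed x, y, z axes, in that order (R = Rz(yaw) Ry(pitch) Rx(roll)).
In Python, from workcell import observe, capture, job, r gives the robot as it stands.
- The arm moves only by the tool apply_moves, never from a script. Its argument "series" is a list of rows, each a list of 5 numbers: the finger opening in m, from 0 to 0.0918, then the shift along the tool's x, y, z in m, then the turn about the tool's z in degrees. A call has exactly 8 rows; each row is the pose to reach, as a shift and turn from the pose commanded when the call began, along the tool's axes at that moment; what a row does not reach only later rows make up. A row lasts 1/10 s, in which the tool goes at most 50 mm and 8.59 degrees, less where a joint would pass 70% of its speed; a pose out of reach is approached as far as the arm can. A call with a gripper value outside its range is refused whole. The fingers move at their own pace and stop on an object; "newtons" is the grip in N (left out, the last holds). Time passes only in rows, so rows that repeat a pose let the fingers close, or fill a call up. It gives the time, the measured TCP pose, the force, the opening and the grip force at its end, in the units of the state.
- observe(): the state, without advancing time (a new reading comes with each control period).
- capture(name): name is "scene" or "side" or "wrist"; returns a dict with "pixels" (420x560x3 uint8, red, green, blue), "K" (3x3 intrinsics, pixels), "eye" and "orientation" of the camera in the world; the wrist camera has in their place "T_tool_cam" (4x4, takes a point from camera to tool coordinates, whose origin is the TCP and whose axes are the flange's). Camera axes: x right, y down, z forward; pixel columns grow to the right and rows downward; lengths in m; the calibration is good to about 2 mm. A picture is of the moment at which its call begins: read the wrist's pose just before it. There is no depth.
- job.finish_job(): hands the job in; it is judged then, once.
The state is a dict: "clock": time; "joint_pos": joint angles; "dq": joint speeds; "tau": joint torques, N m; "tcp_pos": TCP position; "ee_rot": TCP orientation; "contact_force": force on the tool from outside, world axes, zero at the start; "moment": the same for the moment, N m; "gripper_width": finger opening in m; "grip_force": force on a finger pad.
Only numpy, scipy, OpenCV 4.12 (cv2) and the standard library are available. Lean on these libraries where they do the work, as an engineer would, in place of code of your own. Each camera call takes 0.05 s, during which the arm holds its last target. There are 200 camera calls.

### The job

Get the gel imager ready for a calibration run. The black calibration block lies flush in its fitted case with no room for fingers round it: press its yellow-dotted end down into the relief until it rocks over and its other end stands up out of the nest, then lift it out and lay it gently (do not drop it) windows up in the middle of the clear gel tray, lengthwise between the tray's two walls. Then fold the case's lid fully shut over the empty nest, and do not disturb the timer, the red marker or the green-capped vial.

Things in the scene. Friction and masses are not known exactly. Their poses are not given: they have to be found in the camera images.
- case: dark blue case, light grey nest, fixed on the bench, 126 (x) x 84 (y) x 49 mm without lid. Origin: centre of its underside; x runs from the notched near end to the hinged end, z up. Pocket: x and y within 49.5 and 21.5 mm of the centre, open on top. The near end wall (x -63 to -49.5) is only 36 mm high across the pocket (thumb notch); all other walls 49 mm
- fulcrum (a point): middle of the fulcrum edge in the pocket (1, 0, 23 mm in the case's frame; axes as the case's). On its hinge side the nest floor is level, z 23 mm; on its near side the floor falls away at 27 degrees (the relief, bottom at z 3 mm), so that the block overhangs this edge by 41 mm
- block: the loose calibration block: black bar, 88 (x) x 40 (y) x 26 mm (z), 0.14 to 0.28 kg, centre of mass at its centre. Origin: centre of its underside; z points out of the face with five orange-brown windows, x along it, away from the end with the yellow press dot (33 mm from the middle). It starts in the pocket with x along the case's x, its top flush with the case's
- block_mid (a point): centre of the block, axes as block. Starts 3 mm on the hinge side of the fulcrum; gaps 1.5 mm at the sides and hinged end, 9.5 mm at the near end. Pressed at the dot past its balance at 13 degrees of tilt (dot some 8 mm down) it rocks over and rests by itself on the relief at 27 degrees, the other end's top edge about 18 mm above the case's top, its sides free there
- case_lid (a joint): hinge of the case's lid, rad: 0 = shut, flat on the case; grows as the lid opens, 1.57 upright, leaning back beyond that, stop at 2.2. Hinge axis: along the case's y at x +65.5, z 49 mm of the case's frame. Stiff: the lid stays where it is left; 1 to 2 N at its edge move it
- lid_edge (a point): middle of the lid's free edge, 126 mm from the hinge axis, half-way through its 14 mm thickness. The lid is a dark blue shell, 84 mm wide, with a black pull tab, 34 mm wide and 4 mm thick, standing 13 mm beyond the edge. Axes, lid shut: as the case's (z out of the outer face); they turn with the lid
- gel_tray: loose clear gel tray, 100 (x) x 90 (y) x 18 mm, 0.1 kg, lying on the bench. Origin: centre of its underside, z up. Floor 3 mm thick; two walls 3 mm thick and 18 mm high along x at y = -43.5 and +43.5 mm (84 mm free between them); open at both x ends
- timer: white timer lying on the bench, 66 x 72 x 22 mm, origin at the centre of its underside; bystander
- marker_red: marker pen with red cap lying on the bench, 12 x 134 x 14 mm, long along its y, origin at the centre of its underside; bystander
- vial_1: small amber vial with green cap, standing, 23 mm across, 48 mm high, origin at the centre of its underside; bystander
Things that resemble listed ones, but are neither listed nor needed, are in the scene too. There is more than one size of the block; the job needs the smaller.

How it is judged:
By the outcome, as a careful person would: the job done as asked, in the order asked, and still so for the second after the job is handed in, with the robot touching nothing.
It also fails if it takes over 62 s, if anything falls off the work surface, if the arm or the gripper's body presses on something with over 40 N, if the wrist force passes 120 N, or if a joint passes its speed limit or range.

## Working session

There is one attempt and no reset: what is moved stays moved. The work goes in short steps, Python scripts to look and compute and a tool call to move; the robot and the scene stay as the last step left them, time stands still between calls to the robot, and variables do not carry over. Pictures are saved under pics/ and viewed, at most 10 in all, crops included, and the job is handed in when it is done.

Besides the shell and the picture viewer there is one more tool, called after "Emit:" as name([rows], argument=value, ...), one row to a line, values as JSON. apply_moves: Moves the arm, as the interface text tells. Its arguments: {"type":"object","properties":{"series":{"type":"array"},"newtons":{"type":"number"}},"required":["series"]}

```bash
mkdir -p pics
cat > h.py <<'E'
import numpy as np,cv2
from workcell import observe,capture,job,r
from scipy.spatial.transform import Rotation as R
def snap(n,name=None):
    s=observe(); c=capture(n)
    if n=="wrist":
        T=np.eye(4);T[:3,:3]=R.from_euler('xyz',s['ee_rot']).as_matrix() if np.size(s['ee_rot'])==3 else s['ee_rot'];T[:3,3]=s['tcp_pos']
        T=T@np.array(c['T_tool_cam']);c['E']=T[:3,3];c['Rm']=T[:3,:3]
    else:
        o=np.array(c['orientation']);c['E']=np.array(c['eye'])
        c['Rm']=o if o.shape==(3,3) else (R.from_euler('xyz',o) if o.size==3 else R.from_quat(o)).as_matrix()
    c['K']=np.array(c['K'])
    if name: 
        cv2.imwrite(f'pics/{name}.png',c['pixels'][:,:,::-1])
        np.savez(f'pics/{name}.npz',**{k:c[k] for k in('pixels','K','E','Rm')})
    return c
def load(name): return dict(np.load(f'pics/{name}.npz'))
def ray(c,uv): 
    d=c['Rm']@np.linalg.inv(c['K'])@np.array([uv[0],uv[1],1.]);return d/np.linalg.norm(d)
def onz(c,uv,z): d=ray(c,uv);return c['E']+d*(z-c['E'][2])/d[2]
def two(c1,u1,c2,u2):
    A=np.zeros((3,3));b=np.zeros(3)
    for c,u in((c1,u1),(c2,u2)):
        d=ray(c,u);P=np.eye(3)-np.outer(d,d);A+=P;b+=P@c['E']
    return np.linalg.solve(A,b)
def proj(c,p): q=c['K']@c['Rm'].T@(np.array(p)-c['E']);return q[:2]/q[2]
E
python3 - <<'E'
from h import *
s=observe();print(s);print(r.grip_point_offset)
for n in("scene","side","wrist"):
    c=snap(n,n+"0");print(n,c['E'],c.get('orientation'),c['K'][0])
a=[cv2.imread(f'pics/{n}0.png') for n in("scene","side")]
cv2.imwrite('pics/both.png',np.vstack(a)[:, :])
E
```

```text
{'clock': 0.0, 'joint_pos': array([ 0.2631843 ,  0.50185657, -0.42681705,  1.55141584,  0.2208128 ,
        1.13830402, -0.21028839]), 'dq': array([ 3.36950062e-04,  1.93056238e-04,  3.98962727e-05,  2.09241262e-03,
        1.61888132e-03, -2.13991124e-04, -1.14725318e-04]), 'tau': array([-1.62834690e-04, -5.66597199e+01, -5.81602022e+00, -2.79113513e+01,
       -6.85700797e-02,  3.08415934e-02,  1.78752666e-04]), 'tcp_pos': array([ 6.49314809e-01, -2.23855199e-05,  2.25689385e-01]), 'ee_rot': array([-3.13967205e+00, -7.21008032e-05,  1.57089968e+00]), 'contact_force': array([0.74525973, 0.76847759, 0.04248374]), 'moment': array([ 0.01295511,  0.00454622, -0.01479293]), 'grip_force': 0.0, 'gripper_width': 0.0916290672762515}
0.0188
scene [-0.08548365 -1.16561166  0.66034757] [-2.00826796 -0.00719645 -0.47188402] [466.03283213   0.         280.25615874]
side [ 0.07654953 -0.72486137  0.63486844] [-2.17357424 -0.01973278 -0.50321865] [425.75874154   0.         283.83315683]
wrist [0.65028383 0.07992606 0.38288336] None [336.37312646   0.         277.60294532]
```

View pics/scene0.png

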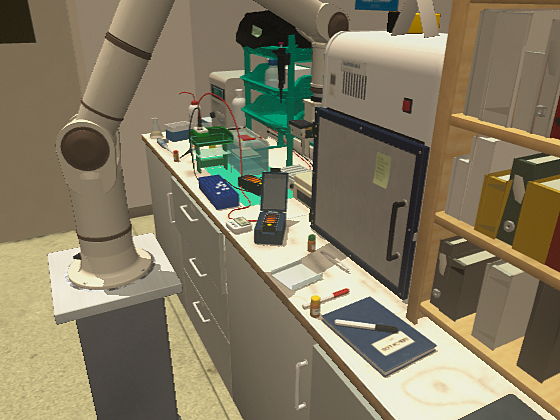

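View pics/side0.png

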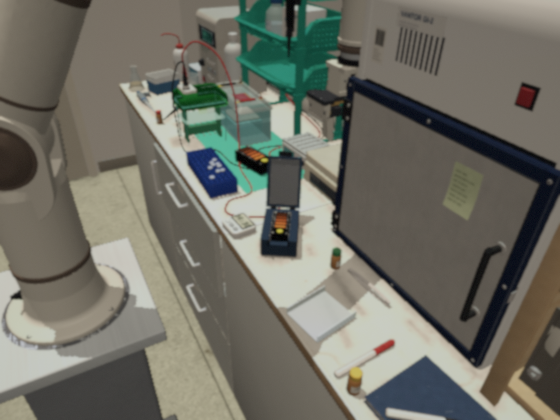

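View pics/wrist0.png

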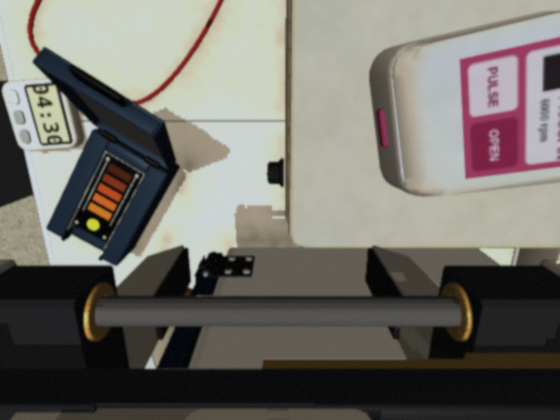

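Scene: the case with its windowed block is at scene (270,225), side (281,230) and wrist (105,195), lid open behind it. A second windowed block lies on the teal mat at scene (250,184), side (253,158). The tray is at side (322,312), the red marker at (365,357), the green vial at (336,258) and the timer at (240,224). An orange-capped vial at (355,380) is a lookalike.

Run:
```python
from h import *
cs={n:load(n+'0') for n in('scene','side','wrist')}
u={}
for n,c in cs.items():
    hsv=cv2.cvtColor(c['pixels'],cv2.COLOR_RGB2HSV)
    m=cv2.inRange(hsv,(24,150,120),(36,255,255))
    k,l,st,ce=cv2.connectedComponentsWithStats(m)
    print(n,[(st[i,4],ce[i].round(1)) for i in range(1,k) if st[i,4]>=4])
w=cs['wrist'];s=cs['side']
for uv in[(93,225)]: print('dot z49',onz(w,uv,.049), 'side',proj(s,onz(w,uv,.049)),proj(cs['scene'],onz(w,uv,.049)))
print('cam axes',w['Rm'].round(2))
for n,uv in dict(tray=(322,312),m1=(340,372),m2=(392,345),vial=(336,267),timer=(240,224)).items(): print(n,onz(s,uv,.0).round(3))
# close crops
a=cv2.resize(cv2.imread('pics/wrist0.png')[30:280,0:260],None,fx=2,fy=2,interpolation=2)
b=cv2.resize(cv2.imread('pics/side0.png')[130:255,170:310],(500*140//125,500),interpolation=2)[:, :280+0] if 0 else cv2.resize(cv2.imread('pics/side0.png')[135:260,225:305],(320,500),interpolation=2)
b=b[:, :280]
cv2.imwrite('pics/crop1.png',np.hstack([a,b]))
```

```text
scene [(np.int32(11), array([212.1, 146.5])), (np.int32(4), array([260. , 182.8])), (np.int32(8), array([269. , 224.4])), (np.int32(27), array([315.2, 297.1]))]
side [(np.int32(24), array([264. , 159.5])), (np.int32(20), array([279.4, 230.4]))]
wrist [(np.int32(119), array([ 92.7, 224.2]))]
dot z49 [ 0.45380583 -0.04657919  0.049     ] side [280.25209827 230.99993338] [269.23717917 224.71966329]
cam axes [[ 1.    0.   -0.  ]
 [ 0.   -0.95 -0.3 ]
 [-0.    0.3  -0.95]]
tray [ 0.433 -0.26   0.   ]
m1 [ 0.386 -0.388  0.   ]
m2 [ 0.502 -0.386  0.   ]
vial [ 0.532 -0.164  0.   ]
timer [0.409 0.082 0.   ]
```

View pics/crop1.png

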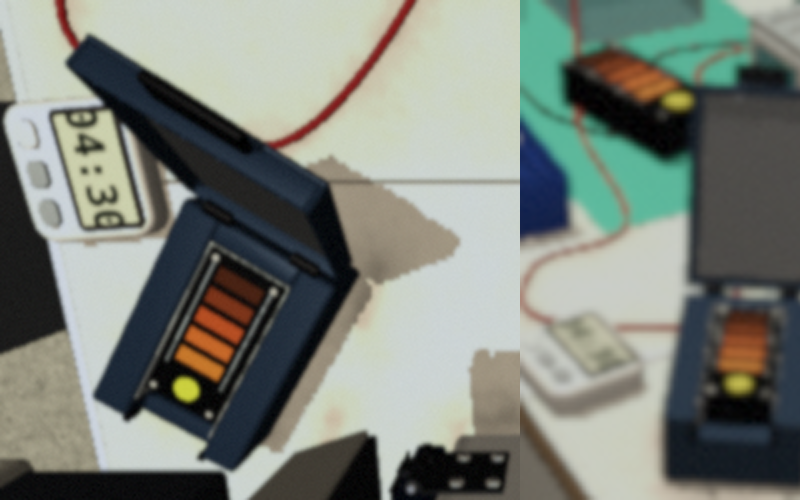

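The crop confirms it. The block in the case, with its dot at wrist (93,224), fills the nest with the thumb notch at the dot end, so it is the smaller one and the one wanted. The block on the mat is the bigger lookalike. The dot also triangulates to z≈0.049. Next I'll get the case frame.

Run:
```python
from h import *
w=load('wrist0');s=load('side0');sc=load('scene0')
z=.049
P={n:onz(w,uv,z)[:2] for n,uv in dict(nl=(47.5,229),nr=(116,265),hr=(177.5,166),hl=(97,131),dot=(92.7,224.2)).items()}
for n in P: print(n,P[n].round(4))
# orange windows mask axis
hsv=cv2.cvtColor(w['pixels'],cv2.COLOR_RGB2HSV)
m=cv2.inRange(hsv,(0,120,60),(22,255,255));m[:, 200:]=0;m[:150]=0;m[240:]=0
ys,xs=np.nonzero(m);pts=np.array([onz(w,(x,y),z)[:2] for x,y in zip(xs,ys)])
print('windows rect',cv2.minAreaRect((pts*1000).astype(np.float32)))
d=pts.mean(0)-P['dot'];print('dir dot->windows',np.degrees(np.arctan2(d[1],d[0])),np.linalg.norm(d))
e=P['hr']-P['nr'];print('edge dir',np.degrees(np.arctan2(e[1],e[0])),np.linalg.norm(e)); e=P['nr']-P['nl'];print('near',np.degrees(np.arctan2(e[1],e[0])),np.linalg.norm(e))
print('dot two-view',two(w,(92.7,224.2),s,(279.4,230.4)),two(w,(92.7,224.2),sc,(269,224.4)))
# lid top corners in wrist (34..) & side
print('side lid corners guess', two(w,(34,62),s,(268,155)),two(w,(162,122),s,(301,160)))
```

```text
nl [ 0.4045 -0.0512]
nr [ 0.4715 -0.0936]
hr [0.5491 0.0168]
hl [0.4737 0.0511]
dot [ 0.4536 -0.0457]
windows rect ((475.69189453125, -11.294363021850586), (57.83258819580078, 26.124473571777344), 57.1982536315918)
dir dot->windows 57.311448912045314 0.03937011729372494
edge dir 54.898463980390765 0.13496556477368113
near -32.34617074499477 0.07925783643350405
dot two-view [ 0.45327464 -0.04504066  0.04957963] [ 0.45376644 -0.04541496  0.04949668]
side lid corners guess [0.50048009 0.10288935 0.16237164] [0.57149425 0.06614905 0.15008233]
```

Run:
```python
from h import *
w=load('wrist0');s=load('side0');sc=load('scene0')
for uv in[(337,226),(375,255),(430,300),(480,350),(350,90),(558,150)]: print('side',uv,onz(s,uv,0).round(3))
print('door TL two view',two(s,(352,85),sc,(320,110)),'door bottom L',two(s,(337,226),sc,(312,226)),'TR',two(s,(555,152),sc,(424,148)))
for uv in[(230,265),(190,290),(160,365),(290,240),(275,172)]: print('wr',uv,onz(w,uv,0).round(3))
print('cream box corner side?',[proj(s,onz(w,(290,240),z)).round() for z in(0,.05,.1,.15)])
# vials etc
for n,u,v in [('vial cap',(336,252),(311,237))]: print(n,two(s,u,sc,v))
im=cv2.resize(cv2.imread('pics/side0.png')[120:420,200:560],(720,600),interpolation=2);cv2.imwrite('pics/crop2.png',im)
```

```text
side (337, 226) [ 0.623 -0.037  0.   ]
side (375, 255) [ 0.636 -0.171  0.   ]
side (430, 300) [ 0.646 -0.336  0.   ]
side (480, 350) [ 0.637 -0.47   0.   ]
side (350, 90) [1.275 0.801 0.   ]
side (558, 150) [ 1.554 -0.022  0.   ]
door TL two view [ 0.58498596 -0.08668872  0.38143826] door bottom L [ 0.59685195 -0.06349128  0.023329  ] TR [ 0.61977306 -0.46144285  0.38598367]
wr (230, 265) [ 0.589 -0.119  0.   ]
wr (190, 290) [ 0.536 -0.155 -0.   ]
wr (160, 365) [ 0.485 -0.275  0.   ]
wr (290, 240) [ 0.665 -0.084  0.   ]
wr (275, 172) [0.646 0.001 0.   ]
cream box corner side? [array([362., 231.]), array([358., 211.]), array([355., 189.]), array([351., 167.])]
vial cap [ 0.52775255 -0.16415117  0.045779  ]
```

View pics/crop2.png

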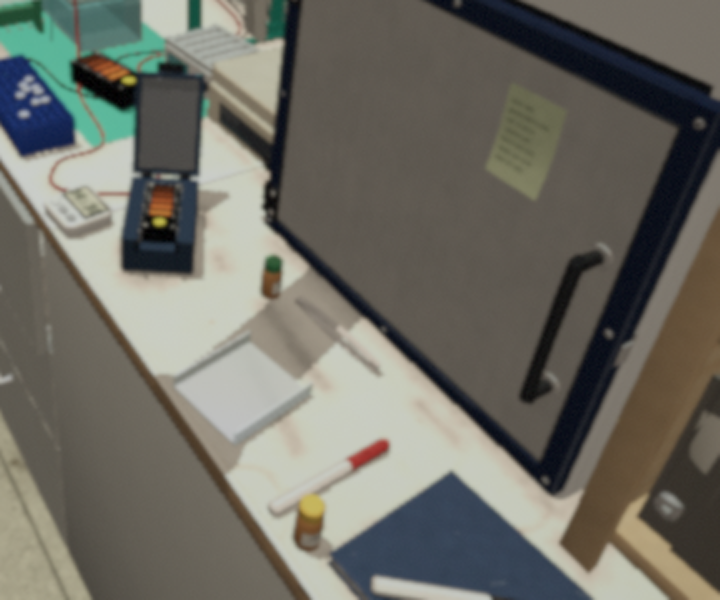

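Emit:
apply_moves([
  [0.06, -0.005, -0.045, 0, 8],
  [0.06, -0.01, -0.09, 0, 16],
  [0.06, -0.015, -0.135, 0, 24],
  [0.06, -0.02, -0.18, 0, 32.5],
  [0.06, -0.024, -0.225, 0, 32.5],
  [0.06, -0.024, -0.229, 0.04, 32.5],
  [0.06, -0.024, -0.229, 0.08, 32.5],
  [0.06, -0.024, -0.229, 0.11, 32.5],
], newtons=20)

```text
clock: 0.95
tcp_pos: [0.4201, -0.0242, 0.1157]
ee_rot: [3.141, 0.0, 1.003]
contact_force: [0.6, 0.2, -0.2]
gripper_width: 0.0601
grip_force: 0.0
```

Run:
```python
from h import *
c=snap('wrist','w1');s=observe();print(s['tcp_pos'],s['ee_rot'],s['gripper_width'],s['clock'])
m=cv2.inRange(cv2.cvtColor(c['pixels'],cv2.COLOR_RGB2HSV),(24,150,120),(36,255,255))
k,l,st,ce=cv2.connectedComponentsWithStats(m)
b=[(st[i,4],ce[i].round(1),onz(c,ce[i],.049)) for i in range(1,k) if st[i,4]>=20];print(b)
```

```text
[ 0.41715525 -0.0240017   0.11185128] [-3.13577031e+00  2.94921181e-03  1.00334646e+00] 0.060186377950675 1.0
[]
```

View pics/w1.png

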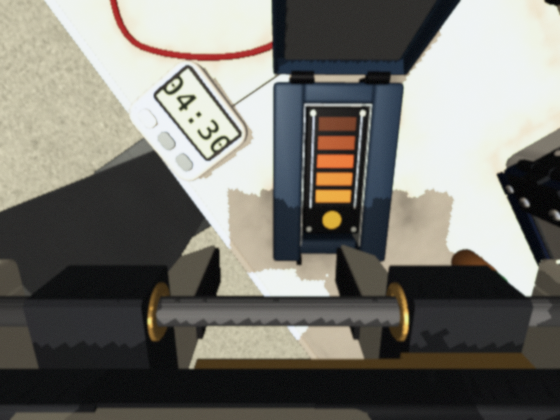

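The wrist view shows the block upright in its pocket with the dot at (332,220) and the right finger close to it. The timer at (190,120) is well clear.

Run:
```python
from h import *
s=observe();print(s['tcp_pos'],s['ee_rot'])
c=load('w1');d=onz(c,(332,220),.049);print('dot',d)
hsv=cv2.cvtColor(c['pixels'],cv2.COLOR_RGB2HSV)
m=cv2.inRange(hsv,(0,120,60),(25,255,255));m[:100]=0;m[235:]=0;m[:,:300]=0;m[:,370:]=0
ys,xs=np.nonzero(m);p=np.array([onz(c,(x,y),.049)[:2] for x,y in zip(xs,ys)])*1000
print(cv2.minAreaRect(p.astype(np.float32)))
def cf(o,yaw,p): return R.from_euler('z',-yaw).apply(np.array(p)-o)
# pocket/case corners at z .049
for uv in[(275,85),(403,85),(274,260),(386,260),(304,105),(372,105)]:
    print(uv,onz(c,uv,.049).round(4))
# where does right fingertip project
T=R.from_euler('xyz',s['ee_rot']).as_matrix()
for dy in(-.0395,.0395): print(dy,proj(c,s['tcp_pos']+T@[0,dy,0]),(s['tcp_pos']+T@[0,dy,0]).round(4))
```

```text
[ 0.41715525 -0.0240017   0.11185128] [-3.13577031e+00  2.94921181e-03  1.00334646e+00]
dot [ 0.45356985 -0.04588724  0.049     ]
((470.50787353515625, -18.86620330810547), (77.44819641113281, 25.85540771484375), 56.892539978027344)
(275, 85) [0.468  0.0515 0.049 ]
(403, 85) [0.5357 0.0084 0.049 ]
(274, 260) [ 0.4021 -0.0502  0.049 ]
(386, 260) [ 0.4716 -0.0944  0.049 ]
(304, 105) [0.4771 0.0314 0.049 ]
(372, 105) [0.5137 0.0082 0.049 ]
-0.0395 [195.42648591 262.45497352] [ 0.3838 -0.0028  0.1121]
0.0395 [344.57764499 262.13542382] [ 0.4505 -0.0452  0.1116]
```

Emit:
apply_moves([
  [0.06, 0.001, 0.003, 0.03, 0],
  [0.06, 0.001, 0.003, 0.055, 0],
  [0.06, 0.001, 0.003, 0.06, 0],
  [0.06, 0.001, 0.003, 0.063, 0],
  [0.06, 0.001, 0.003, 0.066, 0],
  [0.06, 0.001, 0.003, 0.069, 0],
  [0.06, 0.001, 0.003, 0.07, 0],
  [0.06, 0.001, 0.003, 0.07, 0],
])

```text
clock: 1.8
tcp_pos: [0.4245, -0.0251, 0.0472]
ee_rot: [3.141, -0.0, 1.003]
contact_force: [0.5, -0.4, 0.5]
gripper_width: 0.0599
grip_force: 0.6
```

Emit:
apply_moves([
  [0.06, 0, 0, 0.001, 0],
  [0.06, 0, 0, 0.002, 0],
  [0.06, 0, 0, 0.003, 0],
  [0.06, 0, 0, 0.004, 0],
  [0.06, 0, 0, 0.005, 0],
  [0.06, 0, 0, 0.006, 0],
  [0.06, 0, 0, 0.006, 0],
  [0.06, 0, 0, 0.006, 0],
])

```text
clock: 2.6
tcp_pos: [0.422, -0.0286, 0.0408]
ee_rot: [-3.14, 0.005, 0.999]
contact_force: [-5.5, -10.8, 10.4]
gripper_width: 0.0602
grip_force: 6.3
```

Run:
```python
from h import *
s=observe();print(s['tcp_pos'],s['contact_force'])
c=snap('side','s2');cv2.imwrite('pics/s2c.png',cv2.resize(c['pixels'][140:270,210:340,::-1],(520,520),interpolation=2))
```

```text
[ 0.42199644 -0.02863419  0.0408144 ] [ -5.47588243 -10.81326465  10.39053361]
```

View pics/s2c.png

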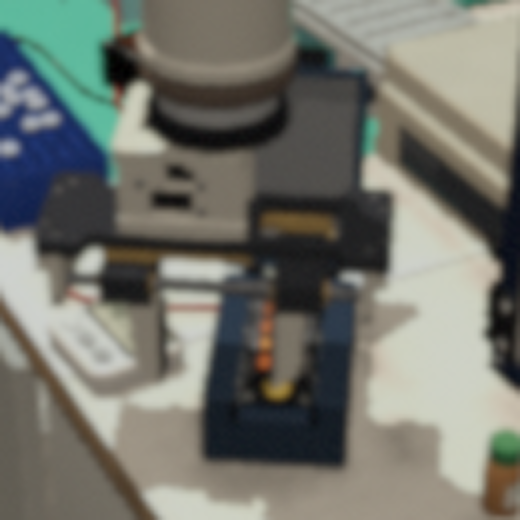

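The finger sits on the block beside the dot at (280,392). A 12 N reaction along −x suggests the block is already well tilted, so I'll raise and look.

Emit:
apply_moves([
  [0.06, 0, 0, -0.005, 0],
  [0.06, 0, 0, -0.02, 0],
  [0.06, 0, 0, -0.05, 0],
  [0.06, 0, 0, -0.08, 0],
  [0.06, 0, 0, -0.08, 0],
  [0.06, 0, 0, -0.08, 0],
  [0.06, 0, 0, -0.08, 0],
  [0.06, 0, 0, -0.08, 0],
])

```text
clock: 3.45
tcp_pos: [0.4231, -0.0246, 0.1197]
ee_rot: [-3.14, 0.001, 1.004]
contact_force: [0.2, 0.6, 0.1]
gripper_width: 0.0597
grip_force: 0.0
```

Run:
```python
from h import *
c=snap('wrist','w3');s=observe();print(s['tcp_pos'],s['ee_rot'])
d=snap('side','s3');a=c['pixels'][60:280,200:440,::-1];b=d['pixels'][140:260,220:330,::-1]
cv2.imwrite('pics/c3.png',np.hstack([cv2.resize(a,(480,440)),cv2.resize(b,(320,440))]))
```

```text
[ 0.42323498 -0.02452508  0.11976067] [-3.13961697e+00  7.21431317e-04  1.00391607e+00]
```

View pics/c3.png

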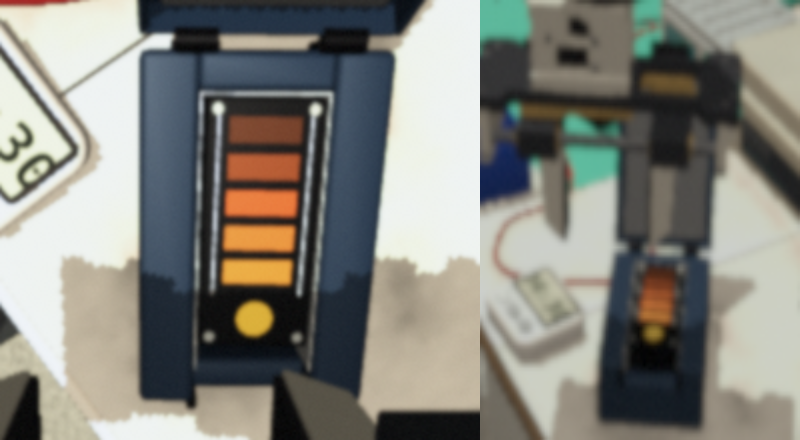

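The block fell back flat (dot at crop (254,318)): it dragged the finger toward −x, so it never passed its balance. I'll press again farther out, follow the arc and go deeper.

Emit:
apply_moves([
  [0.06, -0.005, -0.002, 0.045, 0],
  [0.06, -0.005, -0.002, 0.066, 0],
  [0.06, -0.006, -0.002, 0.071, 0],
  [0.06, -0.008, -0.002, 0.074, 0],
  [0.06, -0.01, -0.002, 0.077, 0],
  [0.06, -0.012, -0.002, 0.08, 0],
  [0.06, -0.013, -0.002, 0.082, 0],
  [0.06, -0.013, -0.002, 0.082, 0],
])

```text
clock: 4.35
tcp_pos: [0.4156, -0.0349, 0.039]
ee_rot: [3.141, -0.0, 1.003]
contact_force: [0.5, 0.8, 0.1]
gripper_width: 0.06
grip_force: 0.0
```

Emit:
apply_moves([
  [0.06, 0, 0, -0.03, 0],
  [0.06, 0, 0, -0.07, 0],
  [0.075, 0.01, 0, -0.08, 0],
  [0.075, 0.02, 0.01, -0.08, 0],
  [0.075, 0.02, 0.02, -0.08, 0],
  [0.075, 0.02, 0.038, -0.08, 0],
  [0.075, 0.02, 0.038, -0.08, 0],
  [0.075, 0.02, 0.038, -0.08, 0],
])

```text
clock: 5.15
tcp_pos: [0.4573, -0.0383, 0.1172]
ee_rot: [-3.139, 0.001, 1.003]
contact_force: [0.0, 0.7, -0.4]
gripper_width: 0.0748
grip_force: 0.0
```

Run:
```python
from h import *
c=snap('wrist','w4');s=observe();print(s['tcp_pos'],s['ee_rot'])
O=np.array([.4693,-.0214,0]);yaw=np.radians(57.1)
def case2w(p): return O+R.from_euler('z',yaw).apply(np.array(p)/1000)
def blk(x,y,z,t):
    t=np.radians(t);X=x+3;return case2w([1+X*np.cos(t)-z*np.sin(t),y,23+X*np.sin(t)+z*np.cos(t)])
m=cv2.inRange(cv2.cvtColor(c['pixels'],cv2.COLOR_RGB2HSV),(18,150,120),(36,255,255))
k,l,st,ce=cv2.connectedComponentsWithStats(m)
print([(st[i,4],ce[i].round(1)) for i in range(1,k) if st[i,4]>=20])
for t in(0,13,27): print(t,'dot',proj(c,blk(-33,0,26,t)).round(),'corners',[proj(c,blk(44,y,26,t)).round() for y in(20,-20)])
d=snap('side','s4');a=c['pixels'][:,160:480,::-1];b=d['pixels'][140:260,220:330,::-1]
cv2.imwrite('pics/c4.png',np.hstack([cv2.resize(a,(457,600)),cv2.resize(b,(340,600))]))
```

```text
[ 0.45695244 -0.03796493  0.11736394] [-3.13862813e+00  1.11147198e-03  1.00359288e+00]
[(np.int32(142), array([276.5, 233.8])), (np.int32(96), array([433.2, 302.5])), (np.int32(25), array([120.5, 308.8])), (np.int32(58), array([120.8, 330.3])), (np.int32(42), array([434.3, 330.1]))]
0 dot [277. 230.] corners [array([247., 119.]), array([309., 119.])]
13 dot [277. 232.] corners [array([246., 131.]), array([310., 132.])]
27 dot [277. 232.] corners [array([245., 149.]), array([310., 150.])]
```

View pics/c4.png

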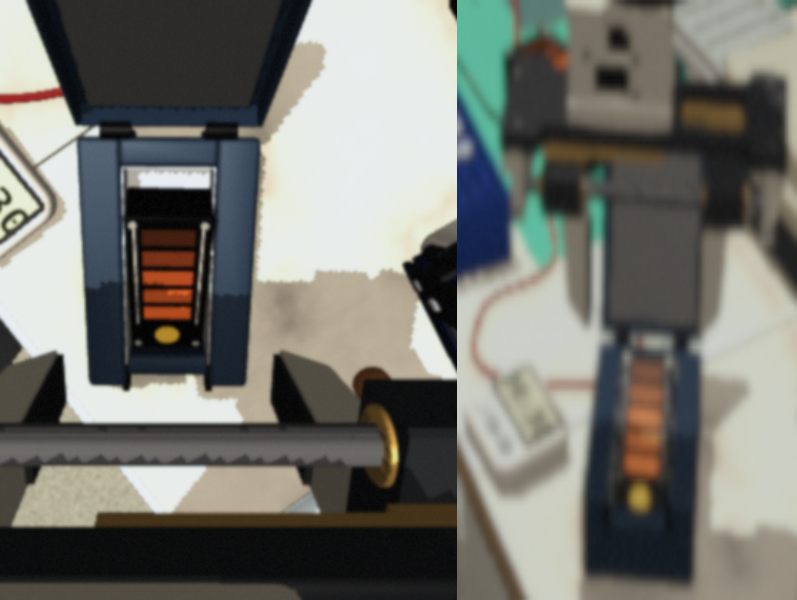

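The block has rocked over: its raised edge is at wrist row 149, as the 27° pose predicts, and it is centred. Now I'll grasp the raised end across its sides.

Emit:
apply_moves([
  [0.075, 0.03, 0.002, 0, 0],
  [0.075, 0.048, 0.002, 0.02, 0],
  [0.075, 0.048, 0.002, 0.045, 0],
  [0.075, 0.048, 0.002, 0.06, 0],
  [0.075, 0.048, 0.002, 0.065, 0],
  [0.075, 0.048, 0.002, 0.065, 0],
  [0.036, 0.048, 0.002, 0.065, 0],
  [0.036, 0.048, 0.002, 0.065, 0],
], newtons=40)

```text
clock: 6.05
tcp_pos: [0.4863, 0.0011, 0.0546]
ee_rot: [3.14, -0.001, 1.003]
contact_force: [-0.3, 0.7, 0.3]
gripper_width: 0.0635
grip_force: 0.0
```

Emit:
apply_moves([
  [0.036, 0, 0, 0, 0],
  [0.036, 0, 0, 0, 0],
  [0.036, 0, 0, 0, 0],
  [0.036, 0, 0, 0, 0],
  [0.036, 0, 0, 0, 0],
  [0.036, 0, 0, -0.003, 0],
  [0.036, 0, 0, -0.008, 0],
  [0.036, 0, 0, -0.012, 0],
])

```text
clock: 6.85
tcp_pos: [0.4845, 0.0015, 0.0655]
ee_rot: [-3.14, 0.001, 1.004]
contact_force: [-3.5, 2.5, -3.6]
gripper_width: 0.0395
grip_force: 40.0
```

Run:
```python
from h import *
s=load('s4');
# tray corners: segment in side0
s=load('side0');g=cv2.cvtColor(s['pixels'],cv2.COLOR_RGB2GRAY)
for uv in[(292,307),(325,290),(320,340),(355,315)]:
    print(uv,[onz(s,uv,z)[:2].round(4) for z in(0,.018)])
```

```text
(292, 307) [array([ 0.3868, -0.221 ]), array([ 0.378 , -0.2353])]
(325, 290) [array([ 0.4711, -0.2121]), array([ 0.46  , -0.2266])]
(320, 340) [array([ 0.3922, -0.3152]), array([ 0.3832, -0.3268])]
(355, 315) [array([ 0.4856, -0.2967]), array([ 0.474 , -0.3088])]
```

Emit:
apply_moves([
  [0.036, 0, 0, -0.015, 0],
  [0.036, 0, 0, -0.035, 0],
  [0.036, 0, 0, -0.055, 0],
  [0.036, 0, 0, -0.08, 0],
  [0.036, -0.005, -0.008, -0.105, 0],
  [0.036, -0.012, -0.018, -0.12, 0],
  [0.036, -0.022, -0.034, -0.12, 0],
  [0.036, -0.022, -0.034, -0.12, 0],
])

```text
clock: 7.65
tcp_pos: [0.4446, -0.0, 0.1869]
ee_rot: [3.139, 0.0, 1.003]
contact_force: [0.7, 0.8, -2.2]
gripper_width: 0.039
grip_force: 40.0
```

Run:
```python
from h import *
s=observe();print(s['joint_pos'].round(2),s['contact_force'],s['moment'])
```

```text
[ 0.31  0.17 -0.4   2.09  0.09  0.9  -0.71] [ 0.67601346  0.82183836 -2.17991242] [ 0.02113529 -0.01847509 -0.01002448]
```

Emit:
apply_moves([
  [0.036, -0.015, 0.01, 0, 6],
  [0.036, -0.035, 0.024, 0, 13],
  [0.036, -0.06, 0.042, 0, 20],
  [0.036, -0.085, 0.06, 0, 27],
  [0.036, -0.11, 0.076, 0, 34],
  [0.036, -0.125, 0.086, 0, 41],
  [0.036, -0.132, 0.09, 0, 48],
  [0.036, -0.132, 0.09, 0, 48],
])

```text
clock: 8.45
tcp_pos: [0.451, -0.1613, 0.186]
ee_rot: [3.14, -0.001, 0.162]
contact_force: [-0.0, 0.7, -1.7]
gripper_width: 0.0396
grip_force: 40.0
```

Run:
```python
from h import *
c=snap('wrist','w5');s=observe();print(s['tcp_pos'],s['ee_rot'],s['joint_pos'].round(2),s['contact_force'])
```

```text
[ 0.45094175 -0.15980624  0.18587764] [ 3.14065423e+00 -9.75257310e-04  1.66807449e-01] [ 0.44  0.22 -0.18  2.02  0.05  0.91 -1.17] [ 0.64525718  1.18009079 -1.64604451]
```

View pics/w5.png

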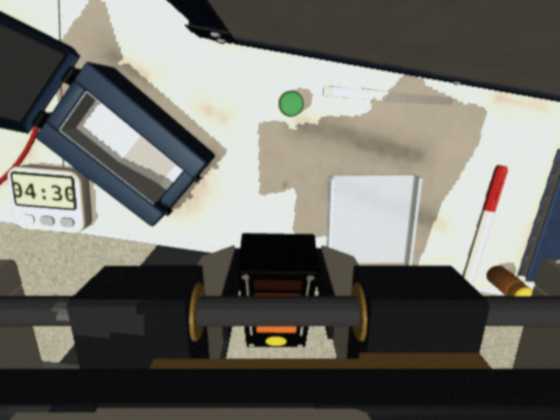

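The block is held (w5, 280,290) and the nest is empty. The tray's far open end is at row 176, with its walls near columns 330 and 415, nearly parallel to the tool x. That used my last picture, so I'll work from numbers from here.

Run:
```python
from h import *
c=load('w5');p=c['pixels'].astype(int)
for v in(190,215,240): print(v,[(u,*p[v,u]) for u in list(range(322,340))+list(range(404,424))])
print('col',[(v,*p[v,370]) for v in range(168,184)])
s=load('side0')
```

```text
190 [(322, np.int64(174), np.int64(162), np.int64(142)), (323, np.int64(171), np.int64(160), np.int64(140)), (324, np.int64(171), np.int64(159), np.int64(140)), (325, np.int64(171), np.int64(159), np.int64(139)), (326, np.int64(169), np.int64(157), np.int64(138)), (327, np.int64(160), np.int64(150), np.int64(131)), (328, np.int64(146), np.int64(142), np.int64(129)), (329, np.int64(143), np.int64(145), np.int64(141)), (330, np.int64(164), np.int64(171), np.int64(171)), (331, np.int64(199), np.int64(207), np.int64(212)), (332, np.int64(220), np.int64(226), np.int64(231)), (333, np.int64(219), np.int64(225), np.int64(230)), (334, np.int64(210), np.int64(216), np.int64(221)), (335, np.int64(211), np.int64(215), np.int64(220)), (336, np.int64(213), np.int64(218), np.int64(222)), (337, np.int64(215), np.int64(219), np.int64(223)), (338, np.int64(213), np.int64(219), np.int64(223)), (339, np.int64(215), np.int64(218), np.int64(222)), (404, np.int64(219), np.int64(223), np.int64(224)), (405, np.int64(219), np.int64(222), np.int64(224)), (406, np.int64(220), np.int64(223), np.int64(225)), (40
[... 4979 characters left out ...]
64(162), np.int64(141)), (171, np.int64(175), np.int64(163), np.int64(144)), (172, np.int64(174), np.int64(163), np.int64(143)), (173, np.int64(171), np.int64(161), np.int64(141)), (174, np.int64(171), np.int64(164), np.int64(150)), (175, np.int64(190), np.int64(189), np.int64(184)), (176, np.int64(208), np.int64(211), np.int64(211)), (177, np.int64(217), np.int64(221), np.int64(223)), (178, np.int64(218), np.int64(222), np.int64(225)), (179, np.int64(218), np.int64(221), np.int64(224)), (180, np.int64(218), np.int64(222), np.int64(225)), (181, np.int64(217), np.int64(220), np.int64(224)), (182, np.int64(217), np.int64(221), np.int64(224)), (183, np.int64(216), np.int64(219), np.int64(223))]
```

Run:
```python
from h import *
c=load('w5')
L=[onz(c,(u,v),.018)[:2] for u,v in((330.3,190),(329,215),(328,240))]
Rr=[onz(c,(u,v),.018)[:2] for u,v in((421.3,190),(418.3,215),(415.5,240))]
b=[onz(c,(u,v),.003)[:2] for u,v in((412.2,190),(409.3,215),(406.5,240))]
for n,q in(('L',L),('R',Rr),('Rin base',b)): d=q[0]-q[2];print(n,np.round(q,4).tolist(),np.degrees(np.arctan2(d[1],d[0])))
far=onz(c,(370,175.2),.003)[:2]
yaw=np.mean([np.arctan2(*(q[0]-q[2])[::-1]) for q in(L,Rr,b)])
x=np.array([np.cos(yaw),np.sin(yaw)]);y=np.array([-x[1],x[0]])
print('yaw',np.degrees(yaw),'width',np.dot(L[1]-Rr[1],y),np.dot(L[1]-b[1],y))
mid=(np.mean(L,0)+np.mean(Rr,0))/2
cen=x*(far@x-.05)+y*(mid@y)
print('center',cen,'from inner base',np.mean(b,0)@y+.042,np.mean(L,0)@y-.045,'cy',cen@y)
# side view near-end check: height of walls by two views: left far top corner
s=load('side0');print('side proj of corners',[proj(s,np.r_[cen+x*a*.05+y*k*.045,.018]).round(1) for a in(-1,1) for k in(-1,1)])
# held block raised edge in wrist: dark top edge row
```

```text
L [[0.4563, -0.2157], [0.4302, -0.2199], [0.403, -0.2246]] 9.436900558932122
R [[0.4709, -0.3055], [0.4449, -0.3101], [0.4177, -0.3151]] 10.188387065272948
Rin base [[0.4666, -0.3033], [0.4394, -0.308], [0.4109, -0.313]] 9.835594974807957
yaw 9.82029419967101 width 0.09134823153782136 0.08833292716886276
center [ 0.42600525 -0.26707716] from inner base -0.33643208455489243 -0.33516275690587494 cy -0.3358226477049785
side proj of corners [array([318.5, 337. ]), array([287. , 307.2]), array([356.9, 311.2]), array([324.8, 284.9])]
```

Run:
```python
from h import *
c=load('w5');s_t=np.array([.4509,-.1600,.1859]);T=R.from_euler('xyz',[3.1406,-.001,.1645]).as_matrix()
# block point (bx,bz) in case frame at 27deg rel TCP(27.3,53.5) ; tool x=case x, tool z=-z
def rel(bx,bz,t,t0=27,piv=(26,58.5)):
    X=bx+3;a=np.radians(t0);p=np.array([1+X*np.cos(a)-bz*np.sin(a),23+X*np.sin(a)+bz*np.cos(a)])-piv
    d=np.radians(t-t0);p=np.array([[np.cos(d),-np.sin(d)],[np.sin(d),np.cos(d)]])@p+piv
    return p-[27.3,53.5]
def pr(bx,bz,t,y=0): q=rel(bx,bz,t)/1000;return proj(c,s_t+T@[q[0],y,-q[1]])
for t in(20,27,34,41,48): print(t,'dot',pr(-33,26,t).round(),'top edge',pr(44,26,t).round(),'bottom edge',pr(44,0,t).round())
p=c['pixels'].astype(int);print([(v,p[v,278].sum()) for v in range(228,300,3)])
for t in(27,18,9,0): print(t,'near bottom edge rel TCP',rel(-44,0,t),'far bottom',rel(44,0,t),'mid',rel(0,0,t))
```

```text
20 dot [273. 354.] top edge [272. 269.] bottom edge [272. 233.]
27 dot [273. 342.] top edge [272. 272.] bottom edge [272. 231.]
34 dot [273. 329.] top edge [272. 275.] bottom edge [272. 229.]
41 dot [273. 317.] top edge [272. 277.] bottom edge [272. 229.]
48 dot [273. 304.] top edge [272. 280.] bottom edge [272. 229.]
[(228, np.int64(695)), (231, np.int64(677)), (234, np.int64(190)), (237, np.int64(1)), (240, np.int64(4)), (243, np.int64(11)), (246, np.int64(11)), (249, np.int64(5)), (252, np.int64(9)), (255, np.int64(14)), (258, np.int64(12)), (261, np.int64(10)), (264, np.int64(15)), (267, np.int64(19)), (270, np.int64(21)), (273, np.int64(31)), (276, np.int64(9)), (279, np.int64(20)), (282, np.int64(68)), (285, np.int64(65)), (288, np.int64(63)), (291, np.int64(19)), (294, np.int64(98)), (297, np.int64(77))]
27 near bottom edge rel TCP [-62.83126749 -49.11361049] far bottom [15.57730664 -9.16244651] mid [-23.62698043 -29.1380285 ]
18 near bottom edge rel TCP [-70.53894919 -38.82177123] far bottom [ 13.15402424 -11.62827573] mid [-28.69246247 -25.22502348]
9 near bottom edge rel TCP [-76.54173817 -27.45089454] far bottom [ 10.3748358  -13.68466161] mid [-33.08345119 -20.56777807]
0 near bottom edge rel TCP [-80.69182585 -15.28096912] far bottom [  7.30817415 -15.28096912] mid [-36.69182585 -15.28096912]
```

Emit:
apply_moves([
  [0.036, -0.005, 0.025, 0, -0.4],
  [0.036, -0.01, 0.055, 0, -0.4],
  [0.036, -0.018, 0.085, 0.01, -0.4],
  [0.036, -0.023, 0.098, 0.04, -0.4],
  [0.036, -0.023, 0.098, 0.07, -0.4],
  [0.036, -0.023, 0.098, 0.095, -0.4],
  [0.036, -0.023, 0.098, 0.115, -0.4],
  [0.036, -0.023, 0.098, 0.115, -0.4],
])

```text
clock: 9.3
tcp_pos: [0.4423, -0.2573, 0.0682]
ee_rot: [-3.138, 0.004, 0.177]
contact_force: [-0.1, -0.5, -1.5]
gripper_width: 0.0392
grip_force: 40.0
```

Run:
```python
from h import *
c=snap('wrist','w6');s=observe();print(s['tcp_pos'],s['ee_rot'],s['contact_force'])
g=cv2.GaussianBlur(cv2.cvtColor(c['pixels'],cv2.COLOR_RGB2GRAY),(3,3),0).astype(int)
for v in(130,150,170,190,210,230,250):
    r_=np.gradient(g[v].astype(float));pk=[(u,round(float(r_[u]))) for u in range(120,450) if abs(r_[u])>9 and abs(r_[u])==abs(r_[u-3:u+4]).max()];print(v,pk)
x=np.array([np.cos(.1714),np.sin(.1714),0]);y=np.array([-x[1],x[0],0]);cen=np.array([.426,-.26708,0])
for a in(.05,.03): print('pred walls top outer',[proj(c,cen+a*x+k*.045*y+[0,0,.018]).round() for k in(1,-1)],'inner base',[proj(c,cen+a*x+k*.042*y+[0,0,.003]).round() for k in(1,-1)])
```

```text
[ 0.44330453 -0.25792498  0.06973273] [-3.13951312e+00  1.79935685e-03  1.76461700e-01] [-0.71019664 -0.65586465 -0.73503714]
130 [(374, -18)]
150 [(204, -14), (248, 15), (264, -14), (280, -15), (295, -12)]
170 [(204, -20)]
190 [(205, -20), (216, 17), (221, -22), (225, 22), (348, -21), (353, 20), (357, -15)]
210 [(206, -18), (217, 16), (222, -22), (226, 22), (346, -20), (351, 20)]
230 [(209, -20), (223, -23), (345, -19), (354, -24)]
250 [(211, -17), (217, -12), (234, -14), (321, 14), (337, 16), (343, -16), (348, 20), (352, -18), (447, -23)]
pred walls top outer [array([215., 182.]), array([358., 183.])] inner base [array([224., 176.]), array([348., 177.])]
pred walls top outer [array([217., 212.]), array([355., 213.])] inner base [array([225., 205.]), array([346., 206.])]
```

Emit:
apply_moves([
  [0.036, 0, 0.003, 0.004, 0],
  [0.036, 0, 0.006, 0.008, 0],
  [0.036, 0, 0.006, 0.011, 0],
  [0.036, 0, 0.006, 0.013, 0],
  [0.036, 0, 0.006, 0.0145, 0],
  [0.036, 0, 0.006, 0.016, 0],
  [0.036, 0.0005, 0.006, 0.0175, 0],
  [0.036, 0.0005, 0.006, 0.018, 0],
])

```text
clock: 10.15
tcp_pos: [0.4456, -0.2649, 0.0528]
ee_rot: [3.141, -0.001, 0.173]
contact_force: [-0.4, 1.2, 1.2]
gripper_width: 0.0394
grip_force: 40.0
```

Emit:
apply_moves([
  [0.036, 0, 0, 0, 0],
  [0.036, 0.0015, 0, 0.002, 0],
  [0.036, 0.003, 0, 0.004, 0],
  [0.036, 0.0045, 0, 0.006, 0],
  [0.036, 0.006, 0, 0.008, 0],
  [0.036, 0.0075, 0, 0.01, 0],
  [0.036, 0.009, 0, 0.0125, 0],
  [0.036, 0.009, 0, 0.0125, 0],
], newtons=20)

```text
clock: 10.95
tcp_pos: [0.4543, -0.2634, 0.0399]
ee_rot: [3.142, -0.0, 0.173]
contact_force: [0.7, 0.8, 1.4]
gripper_width: 0.0396
grip_force: 20.0
```

Emit:
apply_moves([
  [0.036, 0.0015, 0, 0.003, 0],
  [0.036, 0.003, 0, 0.006, 0],
  [0.036, 0.0045, 0, 0.009, 0],
  [0.036, 0.006, 0, 0.0125, 0],
  [0.036, 0.007, 0, 0.0155, 0],
  [0.036, 0.008, 0, 0.0185, 0],
  [0.036, 0.0085, 0, 0.0205, 0],
  [0.036, 0.0085, 0, 0.0205, 0],
])

```text
clock: 11.75
tcp_pos: [0.4623, -0.2619, 0.0194]
ee_rot: [-3.141, 0.0, 0.173]
contact_force: [1.0, 1.0, 1.3]
gripper_width: 0.0396
grip_force: 20.0
```

Run:
```python
from h import *
c=snap('wrist','w7');d=snap('side','s7');s=observe();print(s['tcp_pos'],s['ee_rot'],s['contact_force'])
def yel(c,mn): 
    m=cv2.inRange(cv2.cvtColor(c['pixels'],cv2.COLOR_RGB2HSV),(18,140,110),(36,255,255));k,l,st,ce=cv2.connectedComponentsWithStats(m);return [(int(st[i,4]),ce[i].round(1)) for i in range(1,k) if st[i,4]>=mn]
print(yel(c,20),yel(d,6))
x=np.array([np.cos(.1714),np.sin(.1714),0]);cen=np.array([.426,-.26708,0])
for t in(0,4,8):
    p=cen+x*(-.044+.011*np.cos(np.radians(t))-.026*np.sin(np.radians(t)))+[0,0,.003+.026*np.cos(np.radians(t))+.011*np.sin(np.radians(t))]
    q=cen+x*(-.044+.088*np.cos(np.radians(t)))+[0,0,.003+.088*np.sin(np.radians(t))];q2=q+[0,0,.026]
    print(t,'dot',proj(c,p).round(1),proj(d,p).round(1),'far bottom/top',proj(c,q).round(1),proj(c,q2).round(1))
g=cv2.cvtColor(c['pixels'],cv2.COLOR_RGB2GRAY);print([(v,int(g[v,278])) for v in range(150,290,4)])
```

```text
[ 0.46225821 -0.26196297  0.01962488] [-3.14139302e+00  2.73757354e-04  1.72792010e-01] [0.94256978 0.64166348 1.26334821]
[(57, array([190.3, 321.1])), (50, array([364.9, 321.2]))] [(26, array([263.8, 159.3])), (44, array([308.5, 313.9])), (60, array([354.8, 377.9]))]
0 dot [272.4 387. ] [309.3 313.3] far bottom/top [272.8 239.9] [272.  261.1]
4 dot [272.4 390.6] [308.6 313.5] far bottom/top [272.6 244.7] [271.8 267.6]
8 dot [272.4 394.2] [307.8 313.7] far bottom/top [272.5 250.6] [271.6 275.3]
[(150, 213), (154, 210), (158, 195), (162, 130), (166, 112), (170, 108), (174, 111), (178, 109), (182, 114), (186, 120), (190, 128), (194, 134), (198, 136), (202, 137), (206, 140), (210, 143), (214, 146), (218, 145), (222, 145), (226, 144), (230, 172), (234, 199), (238, 199), (242, 184), (246, 8), (250, 1), (254, 1), (258, 4), (262, 5), (266, 1), (270, 5), (274, 5), (278, 25), (282, 25), (286, 23)]
```

Emit:
apply_moves([
  [0.036, 0.0002, 0, 0.0005, 0],
  [0.036, 0.0003, 0, 0.001, 0],
  [0.036, 0.0004, 0, 0.0015, 0],
  [0.036, 0.0005, 0, 0.002, 0],
  [0.036, 0.0005, 0, 0.0025, 0],
  [0.036, 0.0005, 0, 0.003, 0],
  [0.036, 0.0005, 0, 0.003, 0],
  [0.036, 0.0005, 0, 0.003, 0],
])

```text
clock: 12.65
tcp_pos: [0.4626, -0.2619, 0.0187]
ee_rot: [-3.142, 0.001, 0.173]
contact_force: [-5.6, 4.3, 21.8]
gripper_width: 0.0396
grip_force: 20.0
```

Emit:
apply_moves([
  [0.036, 0, 0, -0.001, 0],
  [0.036, 0, 0, -0.002, 0],
  [0.036, 0, 0, -0.002, 0],
  [0.036, 0, 0, -0.002, 0],
  [0.036, 0, 0, -0.002, 0],
  [0.036, 0, 0, -0.002, 0],
  [0.036, 0, 0, -0.002, 0],
  [0.036, 0, 0, -0.002, 0],
])

```text
clock: 13.45
tcp_pos: [0.4626, -0.262, 0.0188]
ee_rot: [-3.141, 0.001, 0.173]
contact_force: [-1.1, 0.9, 6.9]
gripper_width: 0.0397
grip_force: 20.0
```

Run:
```python
from h import *
c=snap('wrist','w8');d=snap('side','s8');s=observe();print(s['tcp_pos'],s['contact_force'])
g=cv2.cvtColor(c['pixels'],cv2.COLOR_RGB2GRAY);print([(v,int(g[v,278])) for v in range(236,250,1)])
gg=g.astype(float)
for v in(170,190,210,225,240,252,262,270):
    r_=np.gradient(cv2.GaussianBlur(g,(3,3),0)[v].astype(float));print(v,[(u,round(float(r_[u]))) for u in range(180,380) if abs(r_[u])>9 and abs(r_[u])==abs(r_[u-3:u+4]).max()])
x=np.array([np.cos(.1714),np.sin(.1714),0]);y=np.array([-x[1],x[0],0]);cen=np.array([.426,-.26708,0])
tip=s['tcp_pos']
for k in(-1,1): print('tip inner/outer',[proj(c,tip+y*k*q).round(1) for q in(.0198,.0388)],'wall inner top',[proj(c,cen+x*a+y*k*.042+[0,0,.018]).round(1) for a in(.05,.035)],'block far bottom',proj(c,cen+x*.044+y*k*.02+[0,0,.003]).round(1))
print('tray far end floor',proj(c,cen+x*.05+[0,0,.003]))
```

```text
[ 0.46255357 -0.2620409   0.01883049] [-1.44671526  0.83609356  6.02849551]
[(236, 199), (237, 198), (238, 198), (239, 198), (240, 198), (241, 199), (242, 195), (243, 181), (244, 135), (245, 67), (246, 18), (247, 3), (248, 7), (249, 7)]
170 [(211, 19), (250, -16), (273, -22)]
190 []
210 []
225 []
240 [(190, -10), (197, 24), (348, -21)]
252 [(186, 16), (191, -28), (198, 24), (213, -14), (233, -15), (238, 30), (314, 39), (322, 15), (341, 14), (348, -14), (354, 22), (359, -16)]
262 [(186, 16), (192, -30), (198, -11), (230, -15), (325, 15), (357, 22)]
270 [(202, 16), (228, -16), (241, 25), (248, -24), (307, 23), (313, -20), (328, 14), (353, -16)]
tip inner/outer [array([312.7, 265.5]), array([349.3, 265.6])] wall inner top [array([354.5, 241.6]), array([352.5, 268.1])] block far bottom [308.4 240.7]
tip inner/outer [array([236.3, 265.4]), array([199.7, 265.3])] wall inner top [array([189.5, 241.3]), array([191.7, 267.8])] block far bottom [236.6 240.5]
tray far end floor [272.45752009 230.56096543]
```

The block is flat on the tray floor: a further command only raised the force, and the measured height matches. It sits about 2–3 mm from the tray centre with the fingertips clear of the walls. Release and rise.

Emit:
apply_moves([
  [0.05, 0, 0, 0, 0],
  [0.05, 0, 0, 0, 0],
  [0.05, 0, 0, 0, 0],
  [0.05, 0, 0, -0.005, 0],
  [0.05, 0, 0, -0.025, 0],
  [0.05, 0, 0, -0.06, 0],
  [0.05, 0, 0, -0.11, 0],
  [0.05, 0, 0, -0.15, 0],
])

```text
clock: 14.35
tcp_pos: [0.4631, -0.262, 0.1712]
ee_rot: [3.141, -0.001, 0.173]
contact_force: [0.8, -0.0, 0.3]
gripper_width: 0.0501
grip_force: 0.0
```

Run:
```python
from h import *
c=snap('wrist','w9');d=snap('side','s9');e=snap('scene','e9');s=observe();print(s['tcp_pos'],s['ee_rot'],s['contact_force'],s['joint_pos'].round(2))
def yel(c,mn): 
    m=cv2.inRange(cv2.cvtColor(c['pixels'],cv2.COLOR_RGB2HSV),(18,140,110),(36,255,255));k,l,st,ce=cv2.connectedComponentsWithStats(m);return [(int(st[i,4]),ce[i].round(1)) for i in range(1,k) if st[i,4]>=mn]
print(yel(c,20),yel(d,6))
x=np.array([np.cos(.1714),np.sin(.1714),0]);y=np.array([-x[1],x[0],0]);cen=np.array([.426,-.26708,0])
for a,b,z in((-.033,0,.029),(.044,.02,.029),(.044,-.02,.029),(.05,.042,.003),(.05,-.042,.003)): print(a,b,proj(c,cen+x*a+y*b+[0,0,z]).round(1),proj(d,cen+x*a+y*b+[0,0,z]).round(1))
g=cv2.cvtColor(c['pixels'],cv2.COLOR_RGB2GRAY)
for v in(200,215,230):
    r_=np.gradient(cv2.GaussianBlur(g,(3,3),0)[v].astype(float));print(v,[(u,round(float(r_[u]))) for u in range(180,380) if abs(r_[u])>9 and abs(r_[u])==abs(r_[u-3:u+4]).max()])
print([(v,int(g[v,276])) for v in range(160,215,2)])
```

```text
[ 0.46525745 -0.26320055  0.17233118] [ 3.13690977 -0.00584151  0.17272499] [ 0.12302308 -0.6483435  -1.20155566] [ 0.56  0.33 -0.12  1.91  0.05  0.9  -0.98]
[(141, array([276.5, 263.7])), (61, array([169.7, 321.1])), (45, array([385.8, 319.8]))] [(26, array([263.8, 159.3])), (45, array([308.7, 313.9])), (61, array([354.6, 377.7]))]
-0.033 0 [274.3 262.3] [309.3 313.3]
0.044 0.02 [252.5 186.3] [331.6 289.2]
0.044 -0.02 [296.1 186.4] [346. 301.]
0.05 0.042 [231.8 173.9] [325.2 291. ]
0.05 -0.042 [317.2 174.1] [354.9 315.7]
200 [(231, -19), (256, -52), (262, -14), (293, 16), (298, 50), (316, -12), (323, 14), (343, -20)]
215 [(231, -20), (256, -47), (262, -14), (298, 48), (315, -12), (320, -15), (333, -17)]
230 [(232, -19), (256, -48), (262, -16), (292, 27), (298, 46), (314, -12), (326, -21)]
[(160, 135), (162, 135), (164, 139), (166, 140), (168, 141), (170, 143), (172, 140), (174, 165), (176, 193), (178, 195), (180, 191), (182, 131), (184, 19), (186, 4), (188, 0), (190, 11), (192, 11), (194, 13), (196, 27), (198, 31), (200, 28), (202, 29), (204, 19), (206, 28), (208, 66), (210, 86), (212, 89), (214, 88)]
```

Run:
```python
from h import *
w=load('wrist0');s=load('side0')
for v in(20,100,200):
  for z in(.05,.08,.11,.14,.18): P=onz(w,(288,v),z);print(v,z,P.round(3),proj(s,P).round())
for uv in((238,150),(270,172),(268,143),(302,157),(305,168)): print(uv,onz(s,uv,0).round(3))
# lid corners with hinge model
O=np.array([.4693,-.0214,0]);rz=R.from_euler('z',np.radians(57.1))
def lid(th,r,t,y): return O+rz.apply([.0655-r*np.cos(th)+t*np.sin(th),y,.049+r*np.sin(th)+t*np.cos(th)])
for th in(1.9,2.0,2.1,2.2): print(th,[proj(w,lid(th,.126,0.014,y)).round() for y in(.042,-.042)],[proj(s,lid(th,.126,0,y)).round() for y in(.042,-.042)])
```

```text
20 0.05 [0.659 0.148 0.05 ] [312. 173.]
20 0.08 [0.658 0.141 0.08 ] [313. 165.]
20 0.11 [0.657 0.135 0.11 ] [315. 156.]
20 0.14 [0.656 0.129 0.14 ] [316. 147.]
20 0.18 [0.655 0.121 0.18 ] [319. 134.]
100 0.05 [0.659 0.08  0.05 ] [325. 184.]
100 0.08 [0.659 0.08  0.08 ] [326. 175.]
100 0.11 [0.658 0.08  0.11 ] [326. 165.]
100 0.14 [0.657 0.08  0.14 ] [327. 154.]
100 0.18 [0.656 0.08  0.18 ] [328. 140.]
200 0.05 [ 0.66  -0.018  0.05 ] [347. 202.]
200 0.08 [ 0.659 -0.009  0.08 ] [346. 190.]
200 0.11 [ 0.659 -0.001  0.11 ] [345. 178.]
200 0.14 [0.658 0.008 0.14 ] [343. 166.]
200 0.18 [0.656 0.02  0.18 ] [342. 150.]
(238, 150) [0.573 0.467 0.   ]
(270, 172) [0.6   0.287 0.   ]
(268, 143) [0.687 0.471 0.   ]
(302, 157) [0.738 0.328 0.   ]
(305, 168) [0.708 0.26  0.   ]
1.9 [array([27., 62.]), array([153., 139.])] [array([268., 156.]), array([303., 158.])]
2.0 [array([41., 46.]), array([164., 123.])] [array([268., 156.]), array([303., 157.])]
2.1 [array([55., 33.]), array([174., 109.])] [array([269., 156.]), array([303., 157.])]
2.2 [array([68., 21.]), array([185.,  96.])] [array([269., 156.]), array([303., 158.])]
```

Emit:
apply_moves([
  [0.0, 0, -0.005, -0.04, 0],
  [0.0, 0.005, -0.03, -0.07, 0],
  [0.0, 0.015, -0.07, -0.07, 0],
  [0.0, 0.025, -0.11, -0.07, 0],
  [0.0, 0.035, -0.15, -0.07, 0],
  [0.0, 0.045, -0.19, -0.07, 0],
  [0.0, 0.055, -0.23, -0.07, 0],
  [0.0, 0.055, -0.254, -0.07, 0],
], newtons=20)

```text
clock: 15.3
tcp_pos: [0.4729, 0.0016, 0.2377]
ee_rot: [-3.14, 0.001, 0.177]
contact_force: [-0.2, 0.4, -0.9]
gripper_width: 0.0006
grip_force: 0.0
```

Emit:
apply_moves([
  [0.0, 0.02, -0.03, 0, 0],
  [0.0, 0.045, -0.06, 0, 0],
  [0.0, 0.07, -0.085, 0, 0],
  [0.0, 0.09, -0.1, 0, 0],
  [0.0, 0.0945, -0.105, 0, 0],
  [0.0, 0.0945, -0.105, 0, 0],
  [0.0, 0.0945, -0.105, 0, 0],
  [0.0, 0.0945, -0.105, 0, 0],
])

```text
clock: 16.1
tcp_pos: [0.5477, 0.1157, 0.2384]
ee_rot: [3.141, 0.001, 0.171]
contact_force: [-0.8, -0.3, 0.0]
gripper_width: 0.0003
grip_force: 0.0
```

Run:
```python
from h import *
s=observe();print(s['tcp_pos'],s['ee_rot'],s['joint_pos'].round(2))
d=R.from_euler('z',-np.radians(57.1)).apply(s['tcp_pos']-[.4693,-.0214,0]);print('case',d)
c=snap('side','s10');p=c['pixels'].astype(int)
# lid edges unchanged?
print(np.abs(p[150:165,265:310]-load('side0')['pixels'][150:165,265:310].astype(int)).mean())
```

```text
[0.54772178 0.11574425 0.23839545] [3.14075553e+00 1.10405595e-03 1.70940124e-01] [ 0.04  0.32 -0.37  1.77  0.13  1.08 -1.77]
case [0.15774574 0.00864877 0.23839545]
2.220740740740741
```

Emit:
apply_moves([
  [0.0, 0.004, -0.005, 0, 0],
  [0.0, 0.004, -0.005, 0.03, 0],
  [0.0, 0.004, -0.005, 0.06, 0],
  [0.0, 0.004, -0.005, 0.085, 0],
  [0.0, 0.004, -0.005, 0.1, 0],
  [0.0, 0.004, -0.005, 0.103, 0],
  [0.0, 0.004, -0.005, 0.103, 0],
  [0.0, 0.004, -0.005, 0.103, 0],
])

```text
clock: 16.95
tcp_pos: [0.5526, 0.1234, 0.1371]
ee_rot: [-3.141, -0.002, 0.173]
contact_force: [-0.3, -0.3, 0.6]
gripper_width: 0.0006
grip_force: 0.0
```

Emit:
apply_moves([
  [0.0, -0.007, 0.0075, 0, 0],
  [0.0, -0.014, 0.015, 0, 0],
  [0.0, -0.0205, 0.022, 0, 0],
  [0.0, -0.027, 0.0295, 0, 0],
  [0.0, -0.034, 0.037, 0, 0],
  [0.0, -0.041, 0.044, 0, 0],
  [0.0, -0.0475, 0.0515, 0, 0],
  [0.0, -0.054, 0.059, 0, 0],
])

```text
clock: 17.75
tcp_pos: [0.5077, 0.0549, 0.1356]
ee_rot: [-3.141, 0.001, 0.173]
contact_force: [0.1, 1.9, 0.6]
gripper_width: 0.0004
grip_force: 0.9
```

Emit:
apply_moves([
  [0.0, -0.0055, 0.006, -0.002, 0],
  [0.0, -0.011, 0.012, -0.004, 0],
  [0.0, -0.0165, 0.0175, -0.006, 0],
  [0.0, -0.0215, 0.0235, -0.007, 0],
  [0.0, -0.028, 0.03, -0.007, 0],
  [0.0, -0.034, 0.037, -0.003, 0],
  [0.0, -0.0395, 0.0425, 0.001, 0],
  [0.0, -0.045, 0.0485, 0.006, 0],
])

```text
clock: 18.55
tcp_pos: [0.4723, -0.0006, 0.1294]
ee_rot: [3.141, -0.0, 0.173]
contact_force: [1.3, 0.8, 1.5]
gripper_width: 0.0006
grip_force: 0.6
```

Emit:
apply_moves([
  [0.0, -0.0035, 0.0035, 0.004, 0],
  [0.0, -0.007, 0.0075, 0.009, 0],
  [0.0, -0.01, 0.011, 0.014, 0],
  [0.0, -0.013, 0.014, 0.019, 0],
  [0.0, -0.016, 0.0175, 0.027, 0],
  [0.0, -0.019, 0.0205, 0.035, 0],
  [0.0, -0.0215, 0.0235, 0.042, 0],
  [0.0, -0.0235, 0.0255, 0.05, 0],
])

```text
clock: 19.35
tcp_pos: [0.4535, -0.0293, 0.079]
ee_rot: [-3.141, 0.0, 0.173]
contact_force: [-0.2, 0.1, 0.5]
gripper_width: 0.0003
grip_force: 0.5
```

Emit:
apply_moves([
  [0.0, -0.001, 0.001, 0.003, 0],
  [0.0, -0.0015, 0.0015, 0.006, 0],
  [0.0, -0.002, 0.002, 0.009, 0],
  [0.0, -0.0025, 0.0025, 0.012, 0],
  [0.0, -0.0025, 0.0025, 0.015, 0],
  [0.0, -0.0025, 0.0025, 0.0165, 0],
  [0.0, -0.0025, 0.0025, 0.018, 0],
  [0.0, -0.0025, 0.0025, 0.018, 0],
])

```text
clock: 20.15
tcp_pos: [0.4517, -0.032, 0.063]
ee_rot: [3.141, 0.0, 0.173]
contact_force: [-6.1, -0.1, 18.4]
gripper_width: 0.0005
grip_force: 8.9
```

Emit:
apply_moves([
  [0.0, 0, 0, -0.005, 0],
  [0.0, 0, 0, -0.03, 0],
  [0.0, 0, 0, -0.07, 0],
  [0.0, 0, 0, -0.11, 0],
  [0.0, 0, 0, -0.15, 0],
  [0.0, 0, 0, -0.15, 0],
  [0.0, 0, 0, -0.15, 0],
  [0.0, 0, 0, -0.15, 0],
])

```text
clock: 20.95
tcp_pos: [0.4509, -0.0319, 0.2108]
ee_rot: [-3.141, 0.002, 0.173]
contact_force: [-0.5, 0.9, -1.0]
gripper_width: 0.0009
grip_force: 0.0
```

Run:
```python
from h import *
c=snap('side','s11');e=snap('scene','e11');w=snap('wrist','w11');p=c['pixels'].astype(int);q=load('side0')['pixels'].astype(int)
s=observe();print(s['tcp_pos'],s['contact_force'])
for n,(a,b,u,v) in dict(timer=(212,238,222,256),vial=(246,270,328,344),marker=(338,378,332,398)).items(): print(n,np.abs(p[a:b,u:v]-q[a:b,u:v]).mean())
def yel(c,mn): 
    m=cv2.inRange(cv2.cvtColor(c['pixels'],cv2.COLOR_RGB2HSV),(18,140,110),(36,255,255));k,l,st,ce=cv2.connectedComponentsWithStats(m);return [(int(st[i,4]),ce[i].round(1)) for i in range(1,k) if st[i,4]>=mn]
print(yel(c,6))
O=np.array([.4693,-.0214,0]);rz=R.from_euler('z',np.radians(57.1))
m=cv2.inRange(cv2.cvtColor(c['pixels'],cv2.COLOR_RGB2HSV),(95,60,15),(125,255,130));m[:150]=0;m[265:]=0;m[:,:250]=0;m[:,325:]=0
ys,xs=np.nonzero(m);print('blue bbox side',xs.min(),xs.max(),ys.min(),ys.max())
for th in(0,.05,.1): print(th,[proj(c,O+rz.apply([.0655-.126*np.cos(th)+.014*np.sin(th),y,.049+.126*np.sin(th)+.014*np.cos(th)])).round(1) for y in(.042,-.042)])
for u in(270,280,290): print(u,[(v,*map(int,p[v,u])) for v in range(214,246,2)])
```

```text
[ 0.45068542 -0.03181874  0.21035919] [-0.37111554 -0.90949849 -0.61078543]
timer 4.55052790346908
vial 13.97482638888889
marker 4.654545454545454
[(25, array([263.7, 159.4])), (45, array([308.7, 313.9])), (62, array([354.7, 377.8]))]
blue bbox side 262 297 204 254
0 [array([260. , 233.2]), array([298. , 235.5])]
0.05 [array([260. , 230.7]), array([298.1, 233. ])]
0.1 [array([260. , 228.1]), array([298.3, 230.4])]
270 [(214, 55, 71, 86), (216, 48, 63, 76), (218, 37, 47, 58), (220, 36, 47, 56), (222, 38, 48, 59), (224, 46, 60, 71), (226, 58, 74, 88), (228, 52, 67, 82), (230, 46, 61, 75), (232, 45, 59, 74), (234, 35, 45, 57), (236, 23, 28, 33), (238, 44, 44, 44), (240, 71, 72, 70), (242, 38, 43, 49), (244, 27, 34, 42)]
280 [(214, 36, 47, 58), (216, 39, 48, 58), (218, 36, 47, 56), (220, 36, 45, 55), (222, 37, 46, 56), (224, 36, 47, 56), (226, 36, 46, 56), (228, 36, 46, 55), (230, 33, 42, 53), (232, 34, 45, 57), (234, 34, 45, 55), (236, 22, 23, 26), (238, 24, 24, 24), (240, 80, 78, 74), (242, 70, 71, 72), (244, 30, 38, 48)]
290 [(214, 37, 47, 57), (216, 37, 45, 57), (218, 35, 46, 55), (220, 35, 45, 56), (222, 37, 46, 57), (224, 37, 48, 59), (226, 38, 48, 59), (228, 35, 45, 55), (230, 32, 41, 50), (232, 28, 37, 46), (234, 28, 37, 47), (236, 24, 31, 39), (238, 25, 32, 38), (240, 33, 40, 47), (242, 26, 32, 39), (244, 19, 25, 33)]
```

Run:
```python
from h import *
for n in('side0','s9','s11','scene0','e11'):
    c=load(n);m=cv2.inRange(cv2.cvtColor(c['pixels'],cv2.COLOR_RGB2HSV),(50,100,30),(82,255,255))
    b=(slice(240,275),slice(325,348)) if n[:2]!='sc' and n[0]=='s' else (slice(228,252),slice(302,320))
    ys,xs=np.nonzero(m[b]);print(n,len(xs),xs.mean(),ys.mean())
```

```text
side0 25 11.04 12.4
s9 20 10.9 12.9
s11 23 11.08695652173913 12.434782608695652
scene0 19 9.0 8.263157894736842
e11 25 9.32 8.8
```

The vial, timer and marker have not moved. The lid is shut and the block is lying in the tray, so I'm handing in.

```bash
python3 -c "
from workcell import job;print(job.finish_job())"
```

```text
the job is handed in; nothing more can be done
None
```

I handed the job in at about 21 s: the block lies flat, windows up, within about 3 mm of the middle of the gel tray and lengthwise between its walls; the lid is fully shut over the empty nest, and the timer, red marker and green-capped vial show no movement in the camera images (rocking the block over took two presses).

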